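# Re-aim the circulation fan in the incubation room

### The arm

A 6-joint arm with a two-finger parallel gripper is mounted at the origin on the work surface. World frame = base frame: x ahead of the robot, y to its left, z up, the work surface at z = 0. Lengths are in mm, angles in degrees, forces in N, time in s.
With the tool pointing down it reaches from about 250 to 725 mm from the base axis. Payload 9.7 kg.
Tool frame: the origin (TCP) lies at the very end of the fingers, on their centre line; the grasp point (between the pads) lies 19 mm behind it; z points along the fingers, y is the direction in which the jaws open and shut (so a half turn about z gives the same grasp; the last joint's range is limited). The gripper opens to 85 mm and grips with 20 to 120 N. Pads are 22 mm wide; open, the fingers measure 114 mm over their backs; the gripper's body (76 mm by 85 mm) begins 54 mm behind the grasp point. The pads swing forward as they close: fully open they stand 13 mm farther back than shut.
Start: joints at [76.834, 4.979, 10.078, 95.1, 0, 90], TCP at [125.278, 535.539, 231.284] pointing down, gripper open.
Joint ranges: [-179.16, 179.16], [-48.56, 103.87], [-65.8, 70.77], [-126.05, 130.52], [-82.76, 87.17], [-180, 180]. Speed limits (degrees/s): [127.2, 127.2, 147.25, 180, 180, 180].

### API

Orientations are given as [roll, pitch, yaw] about the fixed x, y, z axes, in that order (R = Rz(yaw) Ry(pitch) Rx(roll)).
In Python, from bench import env gives the robot as it stands.
- The arm moves only by the shell command python3 -m inch 'ROWS' [OPENING] [FORCE]. ROWS is JSON, a list that holds one entry, the list of rows, each a list of 6 numbers: the shift along the world's x, y, z each as a share of 40 mm, from -1 to 1, then the turn, a rotation vector about the world's x, y, z each as a share of pi rad, from -1 to 1. A call has 1 to 8 rows; each row shifts and turns the pose as measured when the row begins; what a row does not reach is not made up. A row lasts 1/12 s, in which the tool goes at most 41.7 mm and 7.16 degrees, less where a joint would pass 70% of its speed; a pose out of reach is approached as far as the arm can. A call with a number of a shift or a turn outside -1 to 1 is refused whole. A call with a gripper value outside its range is refused whole. OPENING is the opening, from -1 (shut) to 1 (fully open), set as the call begins (- or left out, the last holds). The fingers move at their own pace and stop on an object; FORCE is the grip in N (left out, the last holds). Time passes only in rows, so rows that do not move let the fingers close. It gives the time, the measured TCP pose, the force and the opening at its end, in the units of the state.
- env.observe(): the state, without advancing time (a new reading comes with each control period).
- env.camera(name): name is "scene" or "top"; returns the picture (420x560x3 uint8, blue, green, red); there is no depth.
- env.get_calibration(name): a dict with "fx", "fy", "cx", "cy" (pixels), "k1" (the pictures are not rectified: a ray, as slopes to the right and down, at radius r is drawn at 1 + k1 r^2 times it, then the intrinsics apply), "R" (3x3) and "t" (3): a world point X has camera coordinates R X + t. Camera axes: x right, y down, z forward; pixel columns grow to the right and rows downward; lengths in mm; the calibration is good to about 2 mm. A picture is of the moment at which its call begins. get_calibration takes no time and is no camera call.
- env.job_done(): hands the job in, once; it reports no verdict.
Trained networks look in the newest picture that a camera, given by its name, has taken for a name from the list of things; names that differ only in an ending like _2 or _b are one class to them, and where a whole thing is asked for, a point or a joint stands for the part that bears it (a point fixed in the world has none). Each returns a list of dicts, best first, with "confidence" (0 to 1); they miss things now and then, are a little off and sometimes report something else, mostly with a low value. They report only what shows in the picture. A call takes as long as a camera call.
- env.look_for(camera, label): "xyz" ([x, y, z] in mm, in world coordinates, good to about 4 mm: the middle of the surface that is visible of it).
- env.regions_of(camera, label): "region" (420x560 bool, what is visible of it).
- env.landmark_of(camera, label): "xyz" ([x, y, z] in mm, in world coordinates, good to about 4 mm: a listed point, or the origin of a listed thing).
The state is a dict: "time": time; "joints": joint angles; "qvel": joint speeds; "joint_torque": joint torques, N m; "position": TCP position; "ee_rot": TCP orientation; "ft_force": force on the tool from outside, world axes, zero at the start; "torque": the same for the moment, N m; "gripper_width": finger opening in mm.
Only numpy, scipy, OpenCV 4.12 (cv2) and the standard library are available. Lean on these libraries where they do the work, as an engineer would, in place of code of your own. Each camera call takes 0.05 s, during which the arm holds its last target. There are 200 camera calls.

### The job

Re-aim the bench circulation fan: loosen its clamp knob until the clamp no longer bites, swing the fan head until its yellow pointer stands at the red mark on the quadrant plate, and tighten the knob again, firmly by feel, so that the head is held but the clamp is not overtightened. Never drag the head round while the clamp still bites, and leave the two bottles and the hygrometer where they stand.

Things in the scene. Friction and masses are not known exactly. Their poses are not given: they have to be found in the camera images.
- fan_stand: fixed stand of the fan, bolted to the bench: round grey foot (140 mm diameter) with a 56 mm column. Origin on the bench, on the vertical pivot axis of the fan head. Its -x axis points along the middle of the quadrant plate.
- quadrant: fixed aluminium sector plate, 195 mm radius about the pivot, 8 mm thick, top 50 mm above the bench, reaching 50 degrees either side of the stand's -x axis, black ticks each 5 degrees at its rim. Origin on the bench on the pivot axis. Its top is worn unevenly, by about 1 mm, and not always alike, so the knob angle at which the clamp bites differs along it and cannot be had from the readings.
- aim_mark: red tab stuck flat on the rim of the quadrant plate, 22 x 5 mm, centred 184 mm from the pivot, lying on its own -x axis. Origin on the bench on the pivot axis, z up: the yaw of this body is the angle at which the fan head is wanted.
- fan_head: the swinging part: grey arm 36 mm wide, 160 mm long, along the head's -x axis over the quadrant (top at 63 mm) and the white fan on the +x side. Origin on the bench on the vertical pivot axis, z up. Turns 0.66 rad either way from the stand's yaw, with 0.3 N m of friction when loose; at the mark when its yaw equals aim_mark's.
- fan_centre (a point): centre of the round white fan (188 mm diameter) with its black wire guard, 180 mm above the bench, 30 mm from the pivot on the head's +x axis; it reaches from 25 mm behind the pivot to 70 mm before it, 112 mm to either side, and its carrying handle to 300 mm above the bench. The head weighs 1.5 kg.
- pointer_tip (a point): tip of the yellow pointer on the head, 174 mm from the pivot, 55 mm above the bench
- mark_line (a point): the point where the pointer tip stands when the head is at the red mark: inner end of the red tab, 174 mm from the pivot, 55 mm above the bench
- knob_grip (a point): grip point of the clamp knob, on its vertical axis, 100 mm above the bench, 140 mm from the pivot on the head's -x axis (it rides on the arm). A black T-bar 58 mm long (its own x axis, which turns with it), 14 mm thick (y), from 82 to 112 mm above the bench, free all round; below it is only the arm with its boss, 70 mm high. Pinch it across the 14 mm.
- clamp_knob (a joint): angle of the knob on the head, rad; grows clockwise seen from above, which tightens; anticlockwise loosens. Range -1 to 0.8. Starts near 0 (-0.25 to 0.05), clamped, some more tightly than others; loose once turned back 0.45 rad. The free knob turns with a steady 0.30 N m of drag (the torque to turn it on; less is felt at rest). Stays where left, but creeps back by itself to 150 N if tighter.
- clamp_shoe: steel shoe under the knob, 35 mm diameter, origin on the knob's axis, 50 mm above the bench; moves down 2 mm per rad and presses on the plate. Force: 25 N at 0.2 rad past first touch, 90 N at 0.37 rad, there rising 500 N per rad. Turning on takes the drag plus 0.002 N m per N. Firm: 60 to 125 N, i.e. 0.12 to 0.25 N m over the free knob's drag; over 200 N (0.4 N m) is overtight.
- bottle_a: capped cultivation bottle, tan with cream cap, 95 mm diameter, 164 mm high, 0.6 kg, loose; origin at the centre of its underside
- bottle_b: a second bottle like bottle_a
- hygrometer: white standing thermo-hygrometer, 40 x 85 x 75 mm, loose; origin at the centre of its underside

How it is judged (in metres and radians):
On the way, in this order (a step that is already met when the one before it is completed fails the run):
1. the clamp is loosened: its shoe no longer presses on the quadrant plate (contact force between clamp_shoe and quadrant below 6 N), for 0.2 s.
2. with the clamp loose, the head is swung to within 2 degrees of the red mark and rests there (angle between the x axis of fan_head and the x axis of aim_mark, either way round below 0.035 rad and contact force between clamp_shoe and quadrant below 10 N and angular speed of fan_head below 0.1 rad/s), for 0.2 s.
3. the clamp is tightened firmly again (60 to 125 N on the plate) (contact force between clamp_shoe and quadrant between 60 and 125 N), for 0.3 s.
At the end, for the whole second after the job is handed in: The fan head rests within 1.7 degrees (0.03 rad) of the red mark, clamped with 60 to 125 N on the quadrant plate; bottles and hygrometer within 20 mm of where they stood (all of step 3 and angle between the x axis of fan_head and the x axis of aim_mark, either way round below 0.03 rad and angular speed of fan_head below 0.03 rad/s and distance of each of bottle_a, bottle_b, hygrometer from where it was at the start of the episode below 0.02 m); the robot touches nothing.
It fails at once if the clamp is overtightened: over 200 N on the plate (contact force between clamp_shoe and quadrant above 200 N).
It fails at once if the head is dragged round while the clamp bites (over 0.15 rad/s with over 20 N of clamping) (contact force between clamp_shoe and quadrant above 20 N and angular speed of fan_head above 0.15 rad/s).
It fails at once if a bottle or the hygrometer is knocked over or pushed away (over 20 mm) (distance of any of bottle_a, bottle_b, hygrometer from where it was at the start of the episode above 0.02 m or angle between any of bottle_a, bottle_b, hygrometer's own z axis and vertical above 0.3 rad).
It also fails if it takes over 72 s, if anything falls off the work surface, if the arm or the gripper's body presses on something with over 40 N, if the wrist force passes 120 N, or if a joint passes its speed limit or range.

## Working session

There is one attempt and no reset: what is moved stays moved. The work goes in short steps, Python scripts to look and compute and a shell command to move; the robot and the scene stay as the last step left them, time stands still between calls to the robot, and variables do not carry over. Pictures are saved under pics/ and viewed, about 8 in all and at most 12, crops included, and the job is handed in when it is done.

```bash
mkdir -p pics; ls
cat > m.py <<'E'
from bench import env
import cv2, numpy as np
E
python3 - <<'E'
from m import *
for c in ("top","scene"):
    im=env.camera(c); cv2.imwrite(f"pics/{c}0.png",im)
    print(c,env.get_calibration(c))
    for l in ("fan_stand","aim_mark","fan_head","pointer_tip","mark_line","knob_grip","fan_centre","bottle_a","hygrometer"):
        for d in env.landmark_of(c,l)[:2]: print(c,l,round(d["confidence"],2),np.round(d["xyz"],1),{k:v for k,v in d.items() if k not in("xyz","confidence")})
o=env.observe(); print(o)
E
```

```text
pics
top {'fx': 390.24579467555105, 'fy': 390.24579467555105, 'cx': 280.2463690749573, 'cy': 204.02829146190854, 'k1': -0.026585593233577898, 'R': array([[ 0.02470074, -0.99965685, -0.00872055],
       [-0.98403545, -0.02277496, -0.17650932],
       [ 0.17625014,  0.01294124, -0.98426034]]), 't': array([ 73.15433661, 613.66849383, 764.51895719])}
top fan_stand 0.83 [571.1 -10.   -1.4] {}
top fan_head 0.55 [ 5.711e+02 -1.620e+01 -5.000e-01] {}
top pointer_tip 0.86 [ 475.1 -155.7   55.1] {}
top mark_line 0.51 [413.7 -71.6  53.8] {}
top knob_grip 0.69 [ 499.7 -124.   101.2] {}
top bottle_a 0.75 [479.3 219.8  -3. ] {}
top bottle_a 0.66 [ 708.5 -179.6    2.2] {}
top hygrometer 0.96 [6.956e+02 6.910e+01 2.000e-01] {}
scene {'fx': 390.38873171616933, 'fy': 390.38873171616933, 'cx': 276.4196981606423, 'cy': 207.0905499597921, 'k1': -0.10488195190981052, 'R': array([[ 0.74417068, -0.66798761, -0.00159737],
       [-0.63289313, -0.70430477, -0.32156038],
       [ 0.21367332,  0.24030677, -0.94688773]]), 't': array([-397.9060598 ,  485.93436594,  760.67866454])}
scene fan_stand 0.63 [572.2  -9.
[... 385 characters left out ...]
ne hygrometer 0.66 [698.5  64.8  -2.7] {}
{'time': 1.0, 'joints': array([ 7.68338895e+01,  4.97970481e+00,  1.00803632e+01,  9.50999471e+01,
       -1.23277737e-03,  8.99996734e+01]), 'qvel': array([-0.04679255, -0.01560765,  0.02182799, -0.1550527 , -0.19193729,
       -0.07921577]), 'joint_torque': array([ 1.75019159e-03, -5.20102072e+01,  4.64872348e+01,  1.44356160e-03,
        1.94811855e-04,  2.64806566e-06]), 'position': array([125.28386789, 535.5482922 , 231.29568108]), 'ee_rot': array([1.79999289e+02, 1.23278142e-03, 1.66834216e+02]), 'ft_force': array([ 0.27410913, -0.73388103, -0.05553401]), 'torque': array([0.04227015, 0.03504586, 0.02419312]), 'gripper_width': 85.76321619321477}
```

Run:
```python
from m import *
a=cv2.imread("pics/top0.png"); b=cv2.imread("pics/scene0.png")
def P(c,X):
    k=env.get_calibration(c);p=k["R"]@np.array(X,float)+k["t"];s=p[:2]/p[2];s=s*(1+k["k1"]*(s@s));return np.array([k["fx"]*s[0]+k["cx"],k["fy"]*s[1]+k["cy"]])
for c,i in(("top",a),("scene",b)):print(c,P(c,[497,-124,100]),P(c,[571,-11,50]),P(c,[410,-71,55]))
def crop(c,i):
    u,v=P(c,[470,-100,70]).astype(int);u=min(max(u,80),480);v=min(max(v,75),345)
    print(c,u,v);return cv2.resize(i[v-75:v+75,u-80:u+80],(400,375),interpolation=cv2.INTER_CUBIC)
top=np.hstack([cv2.resize(a,(400,300))[:225+75],cv2.resize(b,(400,300))])
cv2.imwrite("pics/v1.png",np.vstack([top,cv2.resize(np.hstack([crop("top",a),crop("scene",b)]),(800,300*1))]) if 0 else np.vstack([top[:225+0],np.hstack([crop("top",a),crop("scene",b)])]))
```

```text
top [388.1599183  260.84082434] [327.01735314 224.6883792 ] [356.7981298  304.64674669]
scene [304.84376062 324.99921616] [292.45686828 261.4570345 ] [253.91526493 335.19954638]
top 372 274
scene 285 325
```

View pics/v1.png

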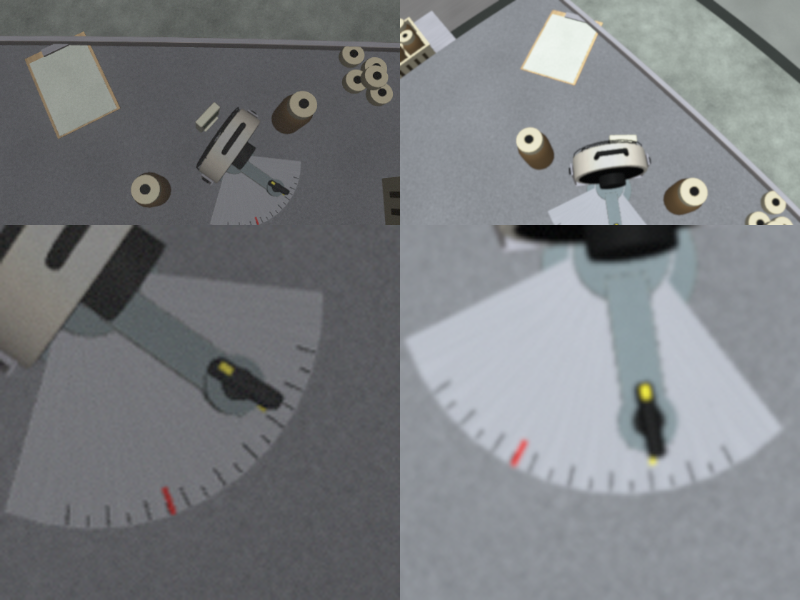

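Top crop: the bar, with a yellow dot on its inner end, lies nearly radial at about (388,261) in the full top picture. The red tab is at about (357,305) and the yellow pointer tip shows just beyond the bar. Next I'll get the angles.

Pivot is about (571.5,-10.5). Head yaw comes out near 56° (pointer radius 173.5, as it should be), mark yaw near 21° (red tab radius 184, as it should be). The knob is at about (493.5,-125.5) with the bar at about 58°. I'll approach in front of the fan, passing above the bottle.

```bash
python3 -m inch '[[[0.6,-0.8,0.1,0,0,-0.039],[0.6,-0.8,0.1,0,0,-0.039],[0.6,-0.8,0.1,0,0,-0.039],[0.6,-0.8,0.1,0,0,-0.039],[0.6,-0.8,0,0,0,-0.039],[0.6,-0.8,0,0,0,-0.039],[0.6,-0.8,0,0,0,-0.039],[0.6,-0.8,0,0,0,-0.039]]]' -0.1
python3 -c "
from bench import env;print(env.observe()['joints'])"
```

```text
time: 1.87
position: [317.9, 273.2, 245.1]
ee_rot: [-179.9, -0.1, 109.8]
ft_force: [0.3, 0.3, 0.0]
gripper_width: 38.2
[ 4.06050838e+01 -1.24003585e+01 -4.82852038e+00  9.75871745e+01
  1.01047038e-01  1.10809216e+02]
```

```bash
python3 -m inch '[[[0.2,-1,0,0,0,-0.038],[0.2,-1,0,0,0,-0.038],[0.2,-1,0,0,0,-0.038],[0.2,-1,0,0,0,-0.038],[0.2,-1,0,0,0,-0.038],[0.2,-1,0,0,0,-0.038],[0.2,-1,0,0,0,-0.038],[0.2,-1,0,0,0,-0.03]]]' -0.1
python3 -m inch '[[[0.4,-0.9,0,0,0,0],[0.9,-0.5,-0.3,0,0,0],[0.9,-0.3,-0.8,0,0,0],[0.5,0,-0.3,0,0,0],[0,0,0,0,0,0]]]'
```

```text
time: 2.53
position: [381.7, -54.2, 246.1]
ee_rot: [179.7, -0.2, 53.9]
ft_force: [0.5, 0.6, 1.0]
gripper_width: 38.3
time: 2.95
position: [486.9, -132.6, 194.5]
ee_rot: [179.2, -0.3, 52.7]
ft_force: [0.2, 0.4, 0.5]
gripper_width: 38.4
```

```bash
python3 -m inch '[[[0.16,0.18,-0.4,0.003,0.004,0.029],[0,0,-0.7,0,0,0],[0,0,0,0,0,0]]]'
python3 - <<'E'
from m import *
o=env.observe();print(np.round(o["position"],1),np.round(o["ee_rot"],1),np.round(o["torque"],3))
s=[]
for c in("top","scene"):
    i=env.camera(c);u,v=P(c,[494,-126,110]).astype(int);v=min(v,335);s.append(cv2.resize(i[v-75:v+75,u-75:u+75],(400,400),interpolation=cv2.INTER_CUBIC))
cv2.imwrite("pics/v2.png",np.hstack(s))
E
```

```text
time: 3.2
position: [493.5, -125.8, 148.9]
ee_rot: [-179.7, -0.3, 58.1]
ft_force: [-0.5, -0.7, -0.7]
gripper_width: 38.3
[ 493.5 -125.8  148.9] [-179.7   -0.3   58.1] [0.008 0.058 0.032]
```

View pics/v2.png

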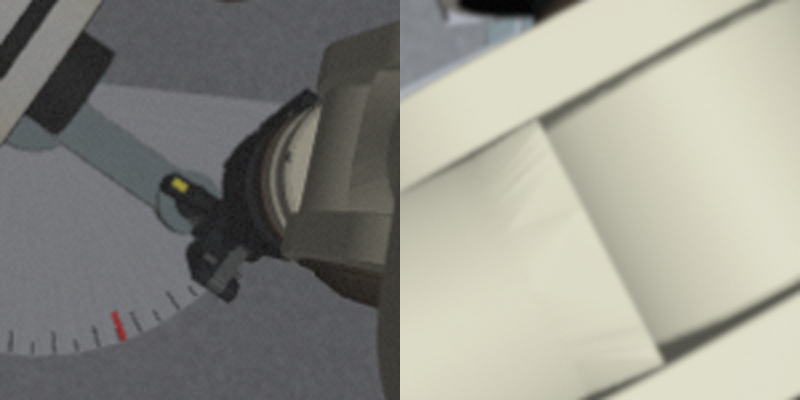

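The top view shows the fingers straddling the bar with its dot end still visible. The arm blocks the scene camera. Going down and gripping gently.

```bash
python3 -m inch '[[[0,0,-0.7,0,0,0],[0,0,-0.7,0,0,0],[0,0,-0.2,0,0,0],[0,0,0,0,0,0]]]'
python3 -m inch '[[[0,0,0,0,0,0],[0,0,0,0,0,0],[0,0,0,0,0,0],[0,0,0,0,0,0]]]' -1 40
python3 -c "
from m import *
o=env.observe();print(np.round(o['torque'],3),o['ee_rot'])"
```

```text
time: 3.63
position: [497.5, -126.7, 98.4]
ee_rot: [179.2, -0.7, 58.0]
ft_force: [-0.2, 1.1, 1.1]
gripper_width: 38.0
time: 3.97
position: [494.4, -124.6, 101.5]
ee_rot: [179.6, -0.7, 58.1]
ft_force: [7.7, -3.5, -18.9]
gripper_width: 13.1
[-0.836 -1.593  0.287] [179.60617086  -0.69081108  58.09500753]
```

```bash
python3 -m inch '[[[0,0,0,0,0,0],[0,0,-0.3,0,0,0],[0,0,-0.2,0,0,0],[0,0,0,0,0,0]]]' -0.3
python3 -c "
from m import *
o=env.observe();print(np.round(o['torque'],3),o['ee_rot'])"
```

```text
time: 4.3
position: [497.3, -125.6, 84.8]
ee_rot: [179.1, -0.8, 58.1]
ft_force: [-1.0, -0.3, -0.3]
gripper_width: 30.2
[-0.028  0.028 -0.01 ] [179.14077582  -0.8097661   58.05487108]
```

```bash
python3 -m inch '[[[-0.08,0,-0.04,-0.001,0.0065,0],[0,0,0,0,0,0],[0,0,0,0,0,0],[0,0,0,0,0,0],[0,0,0,0,0,0],[0,0,0,0,0,0]]]' -1 60
python3 -c "
from m import *
o=env.observe();print(np.round(o['torque'],3),o['ee_rot'])"
```

```text
time: 4.8
position: [493.7, -125.9, 83.4]
ee_rot: [-179.9, 0.1, 58.1]
ft_force: [-1.8, -0.2, -1.7]
gripper_width: 13.4
[-0.15   0.01   0.433] [-1.79879343e+02  9.04692646e-02  5.81493939e+01]
```

```bash
cat > s.py <<'E'
from m import *
o=env.observe();print("tq",np.round(o['torque'],3),"yaw %.2f"%o['ee_rot'][2],"F",np.round(o['ft_force'],1))
E
python3 -m inch '[[[0,0,0,0,0,0.02],[0,0,0,0,0,0.02],[0,0,0,0,0,0.02],[0,0,0,0,0,0.02]]]'; python3 s.py
```

```text
time: 5.13
position: [493.6, -125.9, 83.3]
ee_rot: [-179.9, 0.1, 72.8]
ft_force: [0.1, 0.1, -2.7]
gripper_width: 12.9
tq [-0.03  -0.036 -0.273] yaw 72.84 F [ 0.1  0.1 -2.7]
```

```bash
python3 -m inch '[[[0,0,0,0,0,0.02],[0,0,0,0,0,0.02],[0,0,0,0,0,0.02]]]'; python3 s.py
```

```text
time: 5.38
position: [493.6, -125.9, 83.3]
ee_rot: [-179.9, 0.0, 84.0]
ft_force: [0.1, 0.4, -2.0]
gripper_width: 13.5
tq [-0.053 -0.047 -0.327] yaw 84.02 F [ 0.1  0.4 -2. ]
```

```bash
python3 -m inch '[[[0,0,0,0,0,0.02],[0,0,0,0,0,0.02],[0,0,0,0,0,0.02]]]'; python3 s.py;python3 -m inch '[[[0,0,0,0,0,0],[0,0,0,0,0,0],[0,0,0,0,0,0]]]'; python3 s.py
```

```text
time: 5.63
position: [493.7, -126.0, 83.3]
ee_rot: [-179.9, 0.0, 95.2]
ft_force: [0.4, -0.9, -2.1]
gripper_width: 13.0
tq [-0.013 -0.062 -0.334] yaw 95.18 F [ 0.4 -0.9 -2.1]
time: 5.88
position: [493.7, -126.0, 83.3]
ee_rot: [-179.9, -0.0, 95.1]
ft_force: [-0.2, -0.9, -3.1]
gripper_width: 12.9
tq [-0.071 -0.075  0.26 ] yaw 95.10 F [-0.2 -0.9 -3.1]
```

Clamp is loose after 37° back. Now swinging clockwise about the pivot, turning the tool along with the head.

```bash
python3 -m inch '[[[-0.125,0.088,0,0,0,-0.014],[-0.121,0.094,0,0,0,-0.014],[-0.117,0.099,0,0,0,-0.014],[-0.112,0.104,0,0,0,-0.014],[-0.108,0.109,0,0,0,-0.014],[-0.103,0.113,0,0,0,-0.014],[-0.098,0.117,0,0,0,-0.014]]]'; python3 s.py
```

```text
time: 6.47
position: [462.3, -96.7, 83.3]
ee_rot: [180.0, 0.0, 76.0]
ft_force: [3.0, 0.8, -3.1]
gripper_width: 13.2
tq [ 0.12  -0.162  0.319] yaw 76.04 F [ 3.   0.8 -3.1]
```

```bash
python3 -m inch '[[[-0.092,0.122,0,0,0,-0.012],[-0.087,0.126,0,0,0,-0.012],[-0.081,0.129,0,0,0,-0.012],[-0.076,0.133,0,0,0,-0.012],[-0.07,0.136,0,0,0,-0.012],[-0.064,0.139,0,0,0,-0.012],[-0.04,0.1,0,0,0,-0.01],[0,0,0,0,0,0]]]'; python3 s.py
python3 - <<'E'
from m import *
i=env.camera("top");cv2.imwrite("pics/top3.png",i);u,v=P("top",[430,-70,60]).astype(int);print(u,v);v=min(v,345)
cv2.imwrite("pics/v3.png",cv2.resize(i[v-75:v+75,u-100:u+100],(800,600),interpolation=cv2.INTER_CUBIC))
for l in("pointer_tip","mark_line"):
    for d in env.landmark_of("top",l)[:2]: print(l,d["confidence"],d["xyz"])
for k,X,z in(("red",[400,-77,50],50),("yel",[410,-72,55],55)):
    for n,ce,p in blob(i,k,"top",P("top",X),25):print(k,n,ce,B("top",p,z).mean(0))
E
```

```text
time: 7.13
position: [441.9, -60.7, 83.3]
ee_rot: [179.7, 0.1, 59.4]
ft_force: [0.5, 1.8, -2.3]
gripper_width: 12.6
tq [ 0.681  0.251 -0.054] yaw 59.35 F [ 0.5  1.8 -2.3]
356 294
pointer_tip 0.75 [410.1, -75.6, 57.6]
yel 5 [346.2 283. ] [452.26271547 -49.84076467]
```

View pics/v3.png

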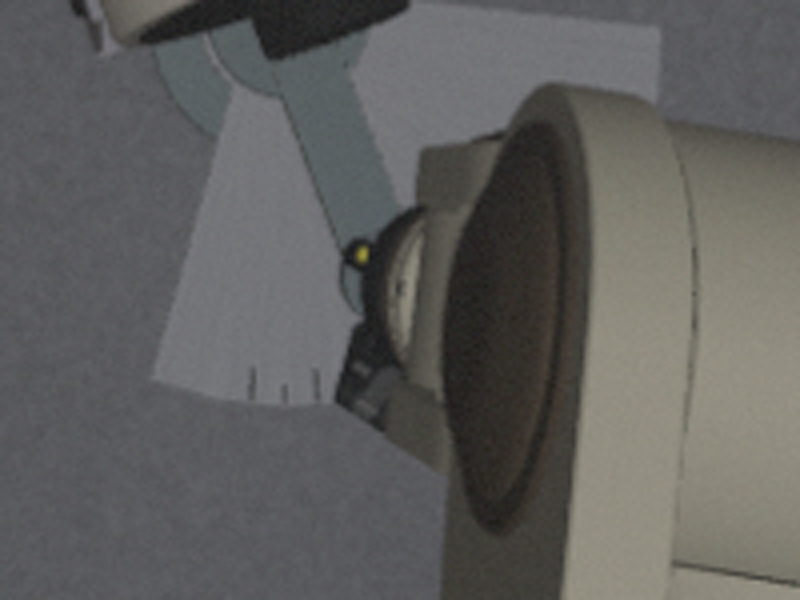

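The gripper hides the pointer and the mark. The top view shows only the bar's yellow dot, at about (362,255) in the crop. There is time to spare, so I'll release, move aside and check.

```bash
python3 -m inch '[[[0,0,0,0,0,0],[0,0,0,0,0,0],[0,0,0.5,0,0,0],[0,0,0.8,0,0,0],[0,0,0.9,0,0,0],[-0.6,0.4,0.5,0,0,0],[-0.6,0.8,0,0,0,0],[-0.3,0.9,0,0,0,0]]]' -0.3
python3 -m inch '[[[-0.2,0.9,0,0,0,0],[0,1,0,0,0,0],[0,1,0,0,0,0],[0,1,0,0,0,0],[0,1,0,0,0,0],[0,0,0,0,0,0]]]'
python3 - <<'E'
from m import *
s=[]
for c in("top","scene"):
    i=env.camera(c);cv2.imwrite(f"pics/{c}4.png",i);u,v=P(c,[430,-70,60]).astype(int);print(u,v);v=min(v,345)
    s.append(cv2.resize(i[v-75:v+75,u-50:u+50],(400,600),interpolation=cv2.INTER_CUBIC))
    for l in("pointer_tip","mark_line","knob_grip","fan_stand","fan_head"):
        for d in env.landmark_of(c,l)[:1]: print(c,l,round(d["confidence"],2),np.round(d["xyz"],1))
    for k,X,z in(("red",[400,-77,50],50),("yel",[410,-72,55],55),("yel",[440,-60,112],112)):
        for n,ce,p in blob(i,k,c,P(c,X),18):print(c,k,z,n,np.round(ce,1),np.round(B(c,p,z).mean(0),1))
cv2.imwrite("pics/v4.png",np.hstack(s))
E
```

```text
time: 7.95
position: [382.0, 18.7, 195.9]
ee_rot: [179.6, 0.2, 59.2]
ft_force: [0.7, 0.7, 0.1]
gripper_width: 29.8
time: 8.45
position: [371.7, 226.0, 201.4]
ee_rot: [179.0, -0.4, 59.1]
ft_force: [-0.4, -0.3, -0.2]
gripper_width: 29.7
356 294
top pointer_tip 0.87 [410.8 -76.6  55.9]
top mark_line 0.49 [412.2 -69.9  57. ]
top knob_grip 0.7 [446.5 -59.7 102.3]
top fan_stand 0.72 [572.9 -11.5  -3.6]
top fan_head 0.58 [572.2 -11.6  -0. ]
top red 50 22 [359.4 309.4] [400.4 -77. ]
top yel 55 7 [358. 302.] [415.2 -73.5]
top yel 112 24 [347.7 282.8] [453.7 -43.7]
top yel 112 7 [358. 302.] [418.9 -62.8]
260 328
scene pointer_tip 0.95 [408.4 -74.5  58.2]
scene mark_line 0.51 [407.4 -76.2  54.1]
scene knob_grip 0.67 [440.7 -54.7  95.3]
scene fan_stand 0.87 [575.2  -8.4  -0.6]
scene fan_head 0.69 [568.9 -12.2  -2.3]
scene red 50 14 [251.6 341.4] [398.3 -77. ]
scene yel 55 7 [256.  334.7] [413.8 -73.1]
scene yel 112 32 [259.9 309.5] [452.  -45.2]
scene yel 112 7 [256.  334.7] [415.7 -75.4]
```

View pics/v4.png

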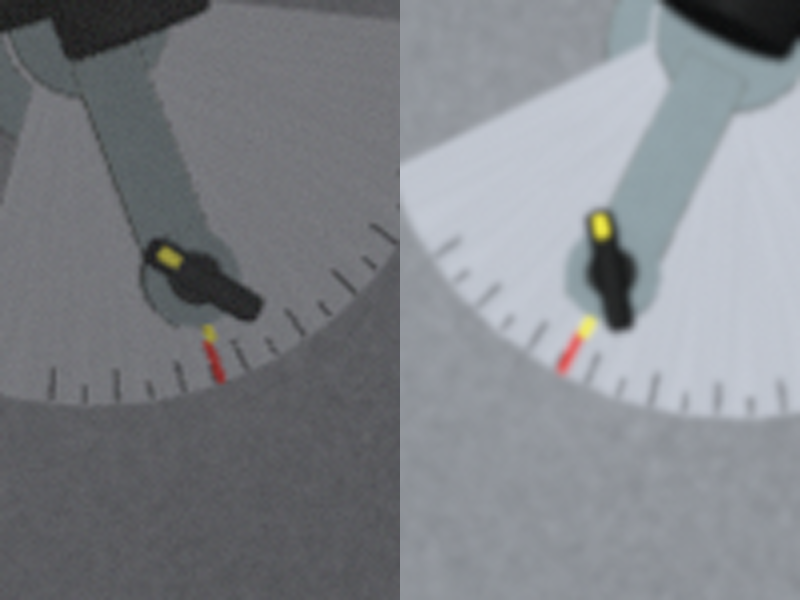

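The pointer and red tab are nearly collinear in both views. Measured at head ≈21.7° and mark ≈21.1°, so I'll trim about -0.5° when I regrip. Returning to the knob now.

```bash
python3 -m inch '[[[0,-1,0,0.003,0.005,0],[0,-1,0,0,0,0],[0.1,-1,0,0,0,0],[0.3,-0.9,0,0,0,0],[0.4,-0.9,0,0,0,0],[0.4,-0.9,0,0,0,0],[0.4,-0.7,0,0,0,0],[0,0,0,0,0,0]]]';python3 s.py
```

```text
time: 9.72
position: [435.1, -45.9, 202.1]
ee_rot: [179.9, -0.4, 59.3]
ft_force: [0.1, 0.4, 0.0]
gripper_width: 30.0
tq [-0.011 -0.003 -0.02 ] yaw 59.28 F [0.1 0.4 0. ]
```

```bash
python3 -m inch '[[[0.17,-0.35,-0.6,-0.001,0.001,0],[0,0,-0.8,0,0,0],[0,0,-0.8,0,0,0],[0,0,-0.5,0,0,0],[0,0,0,0,0,0]]]';python3 s.py
```

```text
time: 10.13
position: [442.5, -64.0, 91.6]
ee_rot: [179.8, -0.2, 58.8]
ft_force: [-1.1, 1.0, 0.2]
gripper_width: 30.1
tq [ 0.041  0.031 -0.049] yaw 58.81 F [-1.1  1.   0.2]
```

```bash
python3 -m inch '[[[-0.02,0.09,-0.21,0,0,0.003],[0,0,0,0,0,0]]]';python3 -m inch '[[[0,0,0,0,0,0],[0,0,0,0,0,0],[0,0,0,0,0,0],[0,0,0,0,0,0]]]' -1 60;python3 s.py
```

```text
time: 10.3
position: [441.1, -59.9, 83.1]
ee_rot: [179.9, -0.2, 59.4]
ft_force: [-1.6, 0.0, -0.9]
gripper_width: 29.9
time: 10.63
position: [441.8, -59.5, 84.7]
ee_rot: [179.8, -0.2, 59.4]
ft_force: [1.5, -1.6, -9.3]
gripper_width: 12.7
tq [-0.149 -0.256 -0.072] yaw 59.44 F [ 1.5 -1.6 -9.3]
```

```bash
python3 -m inch '[[[0,0,0,0,0,-0.014],[0,0,0,0,0,-0.014],[0,0,0,0,0,-0.014]]]'|sed -n 2,3p;python3 s.py;python3 -m inch '[[[0,0,0,0,0,-0.01]]]'|sed -n 3p;python3 s.py;python3 -m inch '[[[0,0,0,0,0,-0.01]]]'|sed -n 3p;python3 s.py;python3 -m inch '[[[0,0,0,0,0,-0.01]]]'|sed -n 3p;python3 s.py
```

```text
position: [441.6, -58.8, 84.7]
ee_rot: [179.8, -0.3, 51.8]
tq [ 0.081 -0.134  0.316] yaw 51.78 F [ 1.8  0.1 -9.2]
ee_rot: [179.9, -0.3, 49.9]
tq [ 0.073 -0.236  0.314] yaw 49.89 F [ 1.7  0.3 -8.1]
ee_rot: [179.9, -0.3, 48.0]
tq [ 0.059 -0.215  0.282] yaw 48.03 F [ 0.5  0.4 -9. ]
ee_rot: [179.9, -0.3, 46.2]
tq [ 0.018 -0.231  0.275] yaw 46.17 F [ 1.6  0.6 -8.8]
```

```bash
for i in 1 2 3 4 5; do python3 -m inch '[[[0,0,0,0,0,-0.01]]]'|sed -n 2p;python3 s.py;done
```

```text
position: [441.3, -58.0, 84.8]
tq [ 0.078 -0.23   0.297] yaw 44.31 F [ 1.   1.2 -9.3]
position: [441.3, -57.8, 84.7]
tq [-0.006 -0.252  0.291] yaw 42.46 F [ 0.9  0.4 -8.7]
position: [441.2, -57.6, 84.7]
tq [-0.019 -0.278  0.333] yaw 40.60 F [ 1.9  0.4 -8.8]
position: [441.2, -57.5, 84.7]
tq [-0.032 -0.321  0.315] yaw 38.75 F [ 0.8  0.4 -9.2]
position: [441.1, -57.3, 84.8]
tq [-0.052 -0.351  0.296] yaw 36.90 F [ 0.7 -0.2 -9.4]
```

The tool is drifting about 0.2 mm per row in +y. The clamp is still free, so I'll move it back and add a small bias.

```bash
python3 -m inch '[[[0.02,-0.05,0,0,0,0]]]'|sed -n 2p;for i in 1 2 3 4; do python3 -m inch '[[[0.002,-0.005,0,0,0,-0.01]]]'|sed -n 2p;python3 s.py;done
```

```text
position: [441.6, -58.7, 84.7]
position: [441.7, -58.8, 84.7]
tq [-0.284 -0.423  0.199] yaw 35.18 F [ 0.6  0.3 -9.2]
position: [441.7, -58.9, 84.7]
tq [ 0.329 -0.223  0.314] yaw 33.40 F [ 0.   2.9 -8.2]
position: [441.7, -58.9, 84.7]
tq [ 0.193 -0.276  0.273] yaw 31.61 F [-0.3  2.2 -9.9]
position: [441.7, -58.9, 84.7]
tq [ 0.191 -0.285  0.328] yaw 29.83 F [ 0.7  3.2 -8.7]
```

```bash
for i in 1 2 3 4; do python3 -m inch '[[[0.001,-0.005,0,0,0,-0.01]]]'|sed -n 2p;python3 s.py;done
```

```text
position: [441.7, -58.9, 84.7]
tq [ 0.096 -0.298  0.307] yaw 28.05 F [ 0.4  3.2 -8.4]
position: [441.7, -58.9, 84.8]
tq [ 0.053 -0.353  0.312] yaw 26.27 F [ 1.1  3.6 -9. ]
position: [441.8, -58.9, 84.7]
tq [ 0.067 -0.343  0.35 ] yaw 24.49 F [ 0.2  3.7 -9.1]
position: [441.8, -58.9, 84.8]
tq [ 0.027 -0.312  0.386] yaw 22.71 F [-0.   2.9 -8.6]
```

```bash
python3 -m inch '[[[0.001,-0.005,0,0,0,-0.01]]]'|sed -n 2p;python3 s.py
```

```text
position: [441.8, -59.0, 84.8]
tq [ 0.064 -0.294  0.366] yaw 20.93 F [-0.7  3.2 -9. ]
```

```bash
python3 -m inch '[[[0.001,-0.005,0,0,0,-0.01]]]'|sed -n 2p;python3 s.py
```

```text
position: [441.8, -59.0, 84.8]
tq [ 0.005 -0.273  0.443] yaw 19.16 F [-0.4  4.1 -8.8]
```

```bash
python3 -m inch '[[[0.001,-0.005,0,0,0,-0.01]]]'|sed -n 2p;python3 s.py
```

```text
position: [441.8, -59.0, 84.8]
tq [ 0.026 -0.325  0.441] yaw 17.40 F [ 0.6  3.4 -8.1]
```

```bash
python3 -m inch '[[[0.001,-0.005,0,0,0,-0.01]]]'|sed -n 2p;python3 s.py
```

```text
position: [441.8, -59.0, 84.8]
tq [ 0.009 -0.269  0.508] yaw 15.63 F [ 0.1  3.2 -8. ]
```

Fitted torque over the free drag is about 0.19 N·m, which means roughly 94 N, the middle of the firm range. Releasing, moving aside and checking.

```bash
python3 -m inch '[[[0,0,0,0,0,0],[0,0,0,0,0,0],[0,0,0.5,0,0,0],[0,0,0.8,0,0,0],[0,0,0.9,0,0,0],[-0.6,0.4,0.5,0,0,0],[-0.6,0.8,0,0,0,0],[-0.3,0.9,0,0,0,0]]]' -0.3
python3 -m inch '[[[-0.2,0.9,0,0,0,0],[0,1,0,0,0,0],[0,1,0,0,0,0],[0,1,0,0,0,0],[0,1,0,0,0,0],[0,0,0,0,0,0]]]'
python3 - <<'E'
from m import *
s=[]
for c in("top","scene"):
    i=env.camera(c);cv2.imwrite(f"pics/{c}5.png",i);u,v=P(c,[430,-70,60]).astype(int);v=min(v,345)
    s.append(cv2.resize(i[v-75:v+75,u-50:u+50],(400,600),interpolation=cv2.INTER_CUBIC))
    for l in("pointer_tip","knob_grip","bottle_a","hygrometer"):
        for d in env.landmark_of(c,l)[:2]: print(c,l,round(d["confidence"],2),np.round(d["xyz"],1))
    for k,X,z in(("red",[400,-77,50],50),("yel",[410,-72,55],55)):
        for n,ce,p in blob(i,k,c,P(c,X),18):
            w=B(c,p,z).mean(0);print(c,k,z,n,np.round(ce,1),np.round(w,1),np.degrees(np.arctan2(-10.7-w[1],571.5-w[0])))
cv2.imwrite("pics/v5.png",np.hstack(s))
E
```

```text
time: 13.3
position: [382.9, 22.0, 202.6]
ee_rot: [-179.7, -0.6, 15.8]
ft_force: [0.7, 0.8, 0.7]
gripper_width: 29.6
time: 13.8
position: [394.1, 166.4, 212.4]
ee_rot: [-177.0, -1.7, 21.1]
ft_force: [0.4, -0.3, -0.1]
gripper_width: 30.1
top pointer_tip 0.94 [411.1 -71.9  57.2]
top knob_grip 0.63 [445.2 -57.1 105.7]
top bottle_a 0.78 [ 7.082e+02 -1.801e+02  6.000e-01]
top bottle_a 0.7 [477.7 223.8  -4.1]
top hygrometer 0.75 [694.1  69.8  -2.1]
top red 50 21 [359.4 309.3] [400.6 -77.1] 21.227090088301043
scene pointer_tip 0.83 [412.8 -70.4  55.7]
scene knob_grip 0.67 [440.7 -57.1  99.7]
scene knob_grip 0.57 [478.5 222.7  -3.4]
scene bottle_a 0.86 [476.5 224.9  -2.3]
scene bottle_a 0.37 [574.4  -9.4  -0.6]
scene hygrometer 0.66 [701.6  68.4  -4.2]
scene red 50 15 [251.8 341.1] [398.9 -76.7] 20.94142499228662
scene yel 55 6 [254.7 334.5] [412. -71.] 20.705899366671208
```

View pics/v5.png

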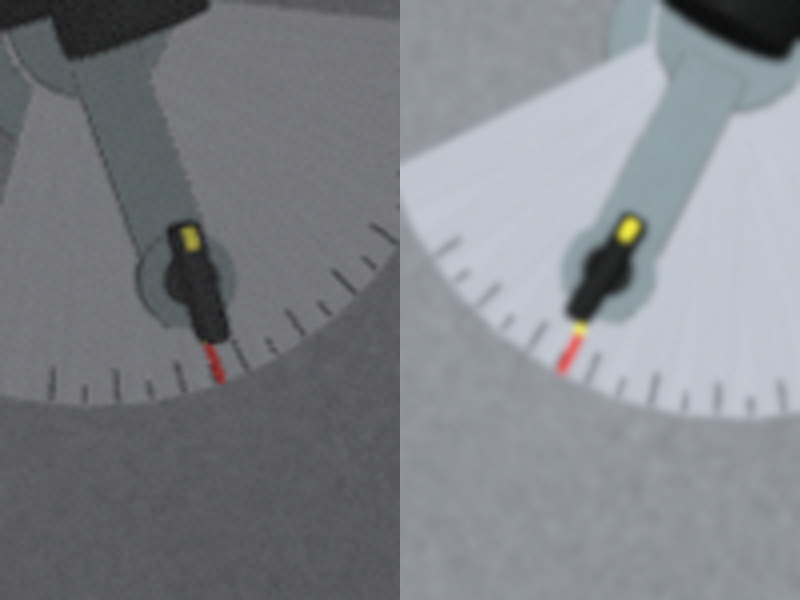

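Final views: in the scene crop the yellow pointer tip at (580,328) runs straight into the red tab at (570,355). In the top view the bar covers the tip, and the tab at (214,362) lies on the arm's line. Bottles and hygrometer are unmoved. Handing in.

```bash
python3 -c "
from bench import env;print(env.observe()['time']);print(env.job_done())"
```

```text
14.3
the job is handed in; nothing more can be done
None
```

I loosened the knob by 37°, swung the head about 35° to the red mark and tightened the clamp again. I handed in at 14.3 s. No verdict is reported, so the result rests on my own checks:

- **Head angle:** in the last scene picture the head stands at about 20.7° and the mark at 20.9–21.2°. That is within about 0.5°, against 1.7° allowed. In the last top picture the knob hides the pointer tip, so only the scene camera measured it. The network's pointer position agrees to about 1°.
- **Drift while tightening:** the head moved about 1° as I turned the knob. I noticed while the clamp was still free and corrected it before it bit.
- **Clamping:** the knob needed about 0.19 N·m over its free drag of 0.30 N·m, by a fit over the last five readings. That means roughly 94 N, give or take about 12 N for sensor noise. I had no way to measure the force on the plate directly.
- **Bottles and hygrometer:** they are where they stood, to within the networks' error of about 5 mm.
- **Robot:** the gripper is open, clear of everything, with no contact force.
- **First grip:** it sat too high on the knob, so I opened and gripped again lower before turning anything.

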